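# Bring the tall vial under the sampling needle and start the run

## Robot

A 7-joint arm with a two-finger parallel gripper is mounted at the origin on the work surface. World frame = base frame: x ahead of the robot, y to its left, z up, the work surface at z = 0. Lengths are in mm, angles in rad, forces in N, time in s.
With the tool pointing down it reaches from about 400 to 875 mm from the base axis. Payload 4.4 kg.
Tool frame: the origin (TCP) lies at the very end of the fingers, on their centre line; the grasp point (between the pads) lies 19 mm behind it; z points along the fingers, x is the direction in which the jaws open and shut, and the axes are right-handed (so a half turn about z gives the same grasp; the last joint's range is limited). The gripper opens to 85 mm and grips with 20 to 120 N. Pads are 22 mm wide; open, the fingers measure 114 mm over their backs; the gripper's body (76 mm by 85 mm) begins 54 mm behind the grasp point. The pads swing forward as they close: fully open they stand 13 mm farther back than shut.
Start: joints at [1.127, 0.628, 0.038, 1.517, -0.027, 0.996, -0.02], TCP at [239.798, -604.165, 231.313] pointing down, gripper open.
Joint ranges: [-3.06, 3.06], [-0.37, 2.12], [-1.25, 1.32], [0.18, 2.47], [-1.1, 4.24], [0.23, 1.98], [-2.94, 2.94]. Speed limits (rad/s): [2.57, 2.57, 3.14, 3.14, 3.14, 3.14, 3.14].

## Interface

Orientations are given as [roll, pitch, yaw] about the fixed x, y, z axes, in that order (R = Rz(yaw) Ry(pitch) Rx(roll)).
In Python, from cell import * gives the robot as it stands. The module is installed in compiled form; this text tells all that it offers.
- The arm moves only by the tool play_rows, never from a script. Its argument "targets" is a list of rows, each an object with "slide": the shift along the tool's x, y, z in mm, a list of three; "turn": the turn, a rotation vector about the tool's x, y, z in degrees, a list of three; "hand": the finger opening in mm, from 0 to 85.4. A call has 1 to 5 rows; each row shifts and turns the commanded pose from where the row before left it, along the tool's axes as they then stand; what a row does not reach is not made up. A row lasts 1/8 s, in which the tool goes at most 62.5 mm and 10.7 degrees, less where a joint would pass 70% of its speed; a pose out of reach is approached as far as the arm can. A call is refused whole if a number of a shift passes 62.5 or a number of a turn 10.7, either way. A call with a gripper value outside its range is refused whole. The fingers move at their own pace and stop on an object; the grip force is fixed at half the most. Time passes only in rows, so rows that do not move let the fingers close. It gives the time, the measured TCP pose, the force and the opening at its end, in the units of the state.
- read_state(): the state, without advancing time (a new reading comes with each control period).
- get_image(name): name is "side" or "top"; returns (picture, depth): 420x560x3 uint8, blue, green, red; 420x560 float32, mm along the optical axis (not along the pixel's ray), 0 where there is no reading.
- calibration(name): a dict with "K" (3x3 intrinsics, pixels), "R" (3x3) and "t" (3): a world point X has camera coordinates R X + t. Camera axes: x right, y down, z forward; pixel columns grow to the right and rows downward; lengths in mm; the calibration is good to about 2 mm. A picture is of the moment at which its call begins. calibration takes no time and is no camera call.
- finish_job(): hands the job in, once; it reports no verdict.
The state is a dict: "clock": time; "qpos": joint angles; "qd": joint speeds; "tau": joint torques, N m; "eef_pos": TCP position; "tool_rot": TCP orientation; "force": force on the tool from outside, world axes, zero at the start; "torque": the same for the moment, N m; "width": finger opening in mm.
Only numpy, scipy, OpenCV 4.12 (cv2) and the standard library are available. Lean on these libraries where they do the work, as an engineer would, in place of code of your own. Each camera call takes 0.05 s, during which the arm holds its last target.

## Task

Turn the vial carousel by pushing one of its spokes with a fingertip until the one tall vial stands centred under the sampling needle, then press the start button on the small grey console all the way down and let it go. Start only when the vial is in place; do not touch or lift the vials, and leave the bottle, beaker and mouse where they are.

Things in the scene. Friction and masses are not known exactly. Their poses are not given: they have to be found in the camera images.
- rotor: Grey carousel disc, 156 mm across, top 26 mm above the bench; turns endlessly either way about the vertical axis through its origin (at bench height). Stiff (0.1 N m, about 1 N at a spoke), stays where left. It sits on a fixed foot 170 mm across. Six cups, tops 44 mm up, stand 55 mm from the axis at 0, 60, .. 300 degrees from its x axis (counter-clockwise); four hold vials, two are empty.
- spokes: Six bare steel spokes fixed to the disc, same origin and axes. Level round bars 12 mm thick, centre line 30 mm above the bench, open below and above, standing out from 78 to 150 mm from the axis at 30, 90, 150, 210, 270, 330 degrees from the x axis, midway between cups. The finger pushes these sideways, best 115 to 130 mm from the axis.
- needle_tip (a point): Tip of the thin vertical sampling needle, 100 mm above the bench, 55 mm from the carousel axis, over the circle of cups. It never moves. It hangs from a white arm (12 mm wide, top 148 mm above the bench, reaching 68 mm from the axis) on a fixed column 26 mm thick in the middle of the carousel. The arm points within 40 degrees of straight away from the robot.
- tall_vial_top (a point): Centre of the top of the one tall vial: amber glass, 24 mm thick, 64 mm high with a silver cap 21 mm across; standing loosely in a cup with its top 90 mm above the bench (10 mm below the needle). It rides with the carousel.
- start (a joint): Travel of the start button, m: 0 released, 0.006 fully down. A spring pushes it up; fully down takes 5 N.
- start_top (a point): Centre of the top face of the round white start button (28 mm across), pressed straight down, on the grey console box (80 by 100 by 32 mm) that is fixed to the bench.
- short_vial0_top (a point): Centre of the top of one of the three short vials: same make and thickness as the tall one but 40 mm high, top 66 mm above the bench. Stays in its cup.
- short_vial0: The same short vial, origin at the centre of its foot.
- short_vial1_top (a point): Centre of the top of one of the three short vials: same make and thickness as the tall one but 40 mm high, top 66 mm above the bench. Stays in its cup.
- short_vial1: The same short vial, origin at the centre of its foot.
- short_vial2_top (a point): Centre of the top of one of the three short vials: same make and thickness as the tall one but 40 mm high, top 66 mm above the bench. Stays in its cup.
- short_vial2: The same short vial, origin at the centre of its foot.
- tall_vial: The tall vial, origin at the centre of its foot.
- reagent_bottle: Bystander: capped amber reagent bottle, 68 mm across, 150 mm high. Origin at the centre of its underside.
- beaker: Bystander: pale translucent beaker, 66 mm across, 85 mm high, open at the top. Origin at the centre of its underside.
- mouse: Bystander: grey computer mouse, 105 by 60 mm, 32 mm high. Origin at the centre of its underside.
Things that resemble listed ones, but are neither listed nor needed, are in the scene too. Leave any black or pink look-alike of the short_vial0 alone.

How it is judged (in metres and radians):
On the way, in this order (a step that is already met when the one before it is completed fails the run):
1. a fingertip pushes a spoke (contact force between the fingers and spokes above 0.2 N), for 0.05 s.
2. the tall vial stands under the needle (horizontal distance between tall_vial_top and needle_tip below 0.007 m and linear speed of tall_vial below 0.005 m/s), for 0.3 s.
3. the start button is pressed down (value of joint start above 0.0045 m and horizontal distance between tall_vial_top and needle_tip below 0.007 m), for 0.05 s.
4. the start button is let go (value of joint start below 0.0015 m), for 0.1 s.
At the end, for the whole second after the job is handed in: The tall vial's top is within 7 mm (horizontally) of the needle tip, at rest and upright in its cup, all vials are still seated, and the start button has been pressed (4.5 mm or more) after that and is released (horizontal distance between tall_vial_top and needle_tip below 0.007 m and value of joint start below 0.0015 m and linear speed of tall_vial below 0.01 m/s and angle between tall_vial_top's own z axis and vertical below 0.15 rad and z of tall_vial_top in the frame of rotor below 0.095 m and z of each of short_vial0_top, short_vial1_top, short_vial2_top in the frame of rotor below 0.071 m); the robot touches nothing.
It fails at once if the start button is pressed while the tall vial is not under the needle (horizontal distance between tall_vial_top and needle_tip above 0.008 m and value of joint start above 0.003 m).
It fails at once if a vial is touched by the robot (contact force between any of the fingers, the arm and tall_vial above 0.5 N or contact force between any of the fingers, the arm and short_vial0 above 0.5 N or contact force between any of the fingers, the arm and short_vial1 above 0.5 N or contact force between any of the fingers, the arm and short_vial2 above 0.5 N).
It fails at once if a vial is lifted out of its cup (not (z of tall_vial_top in the frame of rotor below 0.095 m) or not (z of short_vial0_top in the frame of rotor below 0.071 m) or not (z of short_vial1_top in the frame of rotor below 0.071 m) or not (z of short_vial2_top in the frame of rotor below 0.071 m)).
It fails at once if the bottle, beaker or mouse is moved more than 20 mm (distance of any of reagent_bottle, beaker, mouse from where it was at the start of the episode above 0.02 m).
It also fails if it takes over 56 s, if anything falls off the work surface, if the arm or the gripper's body presses on something with over 40 N, if the wrist force passes 120 N, or if a joint passes its speed limit or range.

## Working session

There is one attempt and no reset: what is moved stays moved. The work goes in short steps, Python scripts to look and compute and a tool call to move; the robot and the scene stay as the last step left them, time stands still between calls to the robot, and variables do not carry over. Pictures are saved under pics/ and viewed, and the job is handed in when it is done.

Besides the shell and the picture viewer there is one more tool, called as name(argument=value, ...), one argument or row to a line, values as JSON. play_rows: Moves the arm, as the interface text tells. Its arguments: {"type":"object","properties":{"targets":{"type":"array"}},"required":["targets"]}

```bash
mkdir -p pics
python3 - <<'E'
from cell import *
import cv2,numpy as np
for n in("side","top"):
    p,d=get_image(n);cv2.imwrite(f"pics/{n}0.png",p);np.save(f"{n}0.npy",d)
    c=calibration(n);print(n,c["K"].tolist(),c["R"].tolist(),c["t"])
s=read_state();print(s["clock"],s["eef_pos"],s["tool_rot"],s["width"],s["force"])
E
```

```text
side [[452.6662421733876, 0.0, 279.17424431206643], [0.0, 452.6662421733876, 210.12505945461564], [0.0, 0.0, 1.0]] [[-0.9052871211338188, -0.4242731476610489, -0.021154774473586123], [-0.21888305059989477, 0.5085602166847517, -0.8327404854849094], [0.3640679036516764, -0.7492388151846807, -0.5532592153334]] [531.37767579 190.88591152 816.99196182]
top [[459.35035947004985, 0.0, 280.7335627641603], [0.0, 459.35035947004985, 213.76557411111415], [0.0, 0.0, 1.0]] [[-0.02496160189478103, -0.9995700081507966, -0.015385617838191238], [-0.9972829253274882, 0.025965609922152768, -0.06893876958300121], [0.06930862342518421, 0.013622991844195187, -0.9975022450160793]] [  49.80361366  601.18165501 1245.45001459]
0.1 [ 239.5742597  -603.6275177   230.46391479] [ 3.14155940e+00  1.74193693e-03 -1.19302056e+00] 85.42068321381167 [-0.4921811  -0.46043852 -0.02146738]
```

```bash
ls -la .
```

```text
total 1852
drwxr-xr-x  3 agent agent   4096 Dec  6 04:19 .
drwxr-xr-x 23 root  root    4096 Dec  6 04:18 ..
drwxr-xr-x  2 agent agent   4096 Dec  6 04:19 pics
-rw-r--r--  1 agent agent 940928 Dec  6 04:19 side0.npy
-rw-r--r--  1 agent agent 940928 Dec  6 04:19 top0.npy
```

View pics/side0.png

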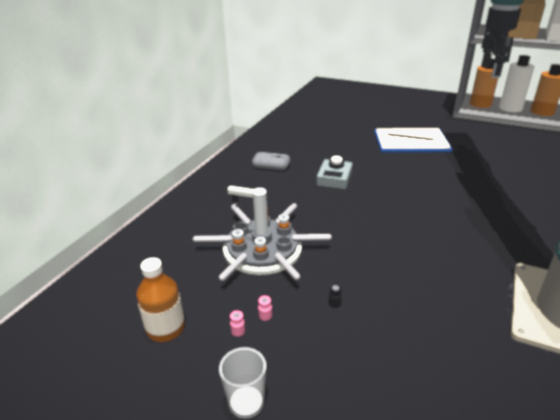

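View pics/top0.png

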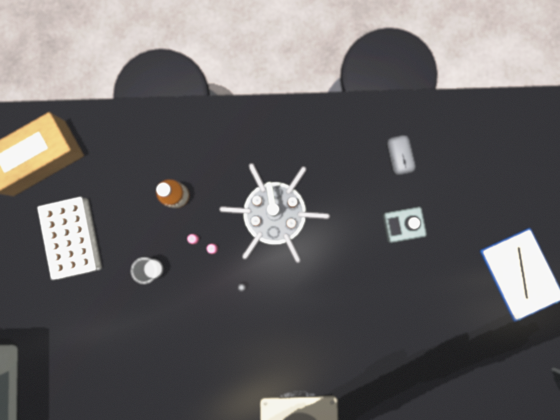

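Run:
```python
import cv2,numpy as np
t=cv2.imread("pics/top0.png");s=cv2.imread("pics/side0.png")
cv2.imwrite("pics/topz.png",cv2.resize(t[150:275,205:345],None,fx=4.7,fy=4.7,interpolation=cv2.INTER_CUBIC))
cv2.imwrite("pics/sidez.png",cv2.resize(s[170:290,180:340],None,fx=4.9,fy=4.9,interpolation=cv2.INTER_CUBIC))
```

```text
(no output)
```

View pics/topz.png

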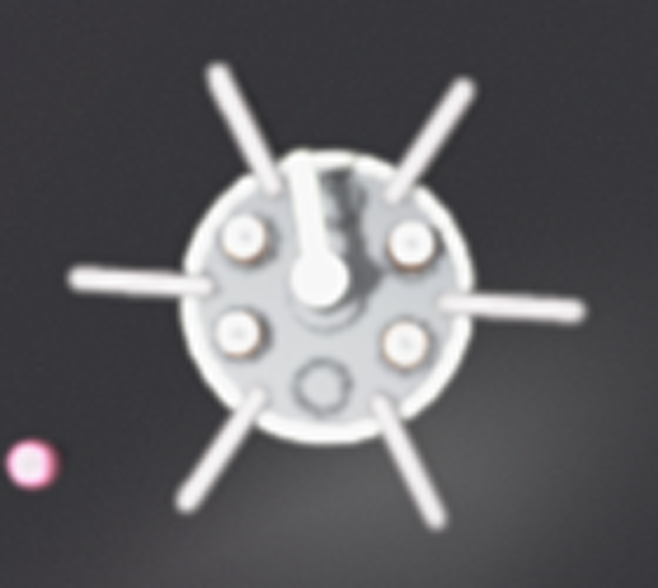

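View pics/sidez.png

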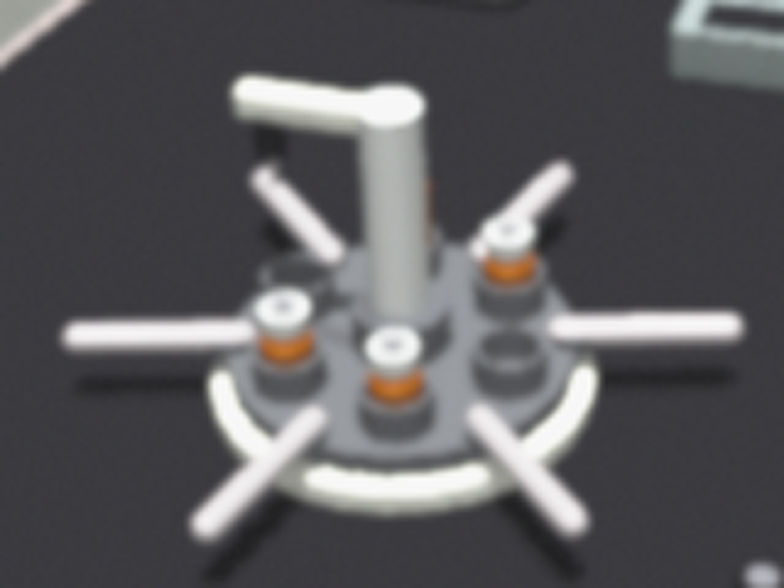

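```bash
cat > h.py <<'E'
from cell import *
import cv2,numpy as np
def ray(n,uv,z):
    c=calibration(n);R=np.array(c["R"]);t=np.array(c["t"]);C=-R.T@t
    d=R.T@np.linalg.inv(c["K"])@np.array([uv[0],uv[1],1.]);return C+d*(z-C[2])/d[2]
def cloud(n,D):
    c=calibration(n);R=np.array(c["R"]);t=np.array(c["t"])
    v,u=np.mgrid[:D.shape[0],:D.shape[1]]
    P=np.stack([u,v,np.ones_like(u)],-1)@np.linalg.inv(c["K"]).T*D[...,None]
    return (P-t)@R
def proj(n,X):
    c=calibration(n);p=np.array(c["K"])@(np.array(c["R"])@np.array(X)+c["t"]);return p[:2]/p[2]
E
python3 - <<'E'
from h import *
D=np.load("top0.npy");W=cloud("top",D);im=cv2.imread("pics/top0.png")
def z(u,v):return W[v,u].round(0)
for nm,(x,y) in dict(tl=(244,238),bl=(240,333),tr=(411,243),br=(405,344),empty=(322,387),col=(320,280),arm=(303,185)).items():
    print(nm,z(round(205+x/4.7-.4),round(150+y/4.7-.4)))
print("disc")
# circle from z-range
Z=W[...,2]; 
def sh(lo,hi,box):
    m=np.zeros(Z.shape,np.uint8);x0,y0,x1,y1=box;m[y0:y1,x0:x1]=((Z>lo)&(Z<hi))[y0:y1,x0:x1];return m
m=sh(15,60,(210,155,340,275))
np.set_printoptions(suppress=True,precision=1)
P=W[m>0]; print(m.sum(),np.percentile(P,[0,50,100],axis=0))
for nm,b in dict(console=(375,195,435,250),mouse=(380,130,420,180),bottle=(150,170,195,215),beaker=(125,250,165,290)).items():
    mm=sh(15,200,b);P=W[mm>0];print(nm,P.min(0),P.max(0),np.median(P,0))
E
```

```text
tl [638.  96.  64.]
bl [584. 100.  67.]
tr [630.   3.  92.]
br [574.   7.  70.]
empty [552.  57.  25.]
col [606.  52. 148.]
arm [656.  60. 146.]
disc
2884 [[471.9 -94.7  15. ]
 [600.7  51.4  29.4]
 [741.1 230.7  59.8]]
console [ 519.6 -356.1   15.2] [ 610.6 -246.7   60.2] [ 564.2 -299.4   33.4]
mouse [ 705.6 -337.    15.3] [ 813.1 -266.8   39.7] [ 756.4 -298.9   30.8]
bottle [629.3 290.6  15.4] [696.8 358.5 157.5] [657.3 312.8 104.1]
beaker [428.8 363.   15. ] [491.6 429.2  90.3] [459.8 410.9  62.5]
```

```bash
cat > meas.py <<'E'
from h import *
from scipy.optimize import least_squares
np.set_printoptions(suppress=True,precision=2)
def wpts(n,mask,z):
    v,u=np.nonzero(mask);return np.array([ray(n,(a,b),z)[:2] for a,b in zip(u,v)])
def spokes(im,c0=np.array([602.,52.]),z=32):
    g=im.min(2)>120; m=np.zeros(g.shape,bool);m[150:275,205:345]=g[150:275,205:345]
    P=wpts("top",m,z)
    d=P-c0;r=np.hypot(*d.T);P=P[(r>95)&(r<147)]
    def res(p):
        d=P-p[:2];a=np.arctan2(d[:,1],d[:,0])-p[2]
        k=np.mod(a+np.pi/6,np.pi/3)-np.pi/6
        return np.hypot(*d.T)*np.sin(k)
    best=None
    for a0 in np.radians([0,15,30,45]):
        s=least_squares(res,[*c0,a0],loss="soft_l1",f_scale=4)
        if best is None or s.cost<best.cost:best=s
    return best.x[:2],np.degrees(best.x[2])%60,best.cost/len(P),len(P)
def arm(im,W=None):
    g=im.min(2)>225;return g
E
python3 - <<'E'
from meas import *
im=cv2.imread("pics/top0.png");D=np.load("top0.npy");W=cloud("top",D)
for z in(30,35):print(z,spokes(im,z=z))
# foot / arm
m=(W[...,2]>125)&(W[...,2]<170);m[:150]=0;m[275:]=0;m[:,:205]=0;m[:,345:]=0
P=wpts("top",m,148);print("arm n",len(P),P.min(0),P.max(0))
# vial tops
Dv=W[...,2]
m2=(Dv>80)&(Dv<105);m2[:150]=0;m2[275:]=0;m2[:,:205]=0;m2[:,345:]=0
v,u=np.nonzero(m2);print("tall px",u.mean(),v.mean(),len(u))
np.save("armP.npy",P)
z=im[150:275,205:345];
for p in (z[...,0].max(),): print(p)
cv2.imwrite("pics/armm.png",cv2.resize((m[150:275,205:345]*255).astype(np.uint8),None,fx=4,fy=4))
cv2.imwrite("pics/arma.png",cv2.resize(im[165:240,240:310],None,fx=8,fy=8,interpolation=cv2.INTER_NEAREST))
E
```

```text
Traceback (most recent call last):
  File "meas.py", line 8, in spokes
    P=wpts("top",m,z)
  File "meas.py", line 5, in wpts
    v,u=np.nonzero(mask);return np.array([ray(n,(a,b),z)[:2] for a,b in zip(u,v)])
                                          ~~~^^^^^^^^^^^
  File "h.py", line 4, in ray
    c=calibration(n);R=np.array(c["R"]);t=np.array(c["t"]);C=-R.T@t
ValueError: time passes only in moves, steps and waits
```

Too many calibration calls; I'll cache it.

```bash
sed -i 's/^import cv2,numpy as np/import cv2,numpy as np,functools\n_cal=calibration\ncalibration=functools.lru_cache(None)(lambda n:_cal(n))/' h.py
python3 - <<'E'
from meas import *
im=cv2.imread("pics/top0.png");D=np.load("top0.npy");W=cloud("top",D)
for z in(30,35):print(z,spokes(im,z=z))
m=(W[...,2]>125)&(W[...,2]<170);m[:150]=0;m[275:]=0;m[:,:205]=0;m[:,345:]=0
P=wpts("top",m,148);print("arm n",len(P),P.min(0),P.max(0))
Dv=W[...,2]
m2=(Dv>80)&(Dv<105);m2[:150]=0;m2[275:]=0;m2[:,:205]=0;m2[:,345:]=0
v,u=np.nonzero(m2);print("tall px",u.mean(),v.mean(),len(u))
np.save("armP.npy",P)
cv2.imwrite("pics/armm.png",cv2.resize((m[150:275,205:345]*255).astype(np.uint8),None,fx=4,fy=4))
cv2.imwrite("pics/arma.png",cv2.resize(im[165:240,240:310],None,fx=8,fy=8,interpolation=cv2.INTER_NEAREST))
E
```

```text
30 (array([606.45,  53.14]), np.float64(24.77655878056103), np.float64(7.189366632913584), 638)
35 (array([606.04,  52.99]), np.float64(24.76283939180891), np.float64(7.138502483073997), 637)
arm n 196 [593.29  41.58] [673.64  67.59]
tall px 289.2105263157895 203.140350877193 57
```

View pics/arma.png

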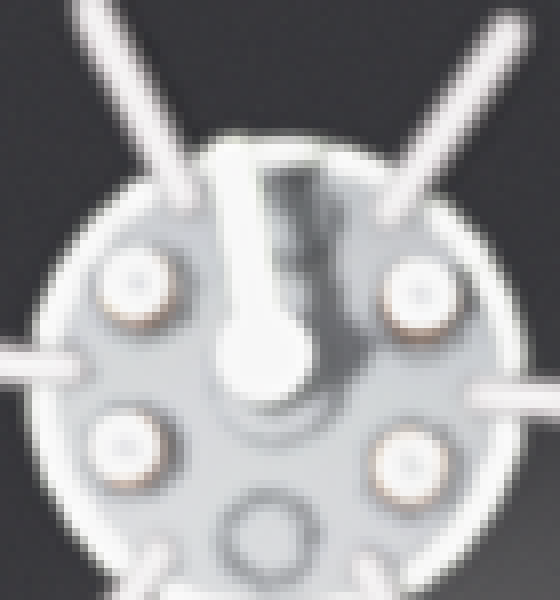

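View pics/armm.png

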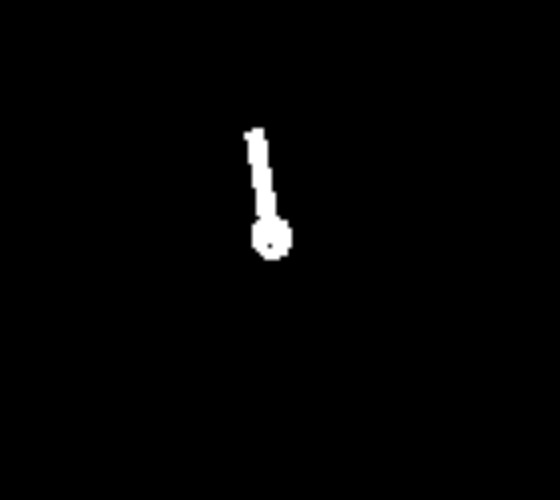

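Run:
```python
from meas import *
def px(x,y):return (240+x/8-.5,165+y/8-.5)
im=cv2.imread("pics/top0.png")
c,a,_,_=spokes(im,z=33);print(c,a)
# per-spoke
g=im.min(2)>120;m=np.zeros(g.shape,bool);m[150:275,205:345]=g[150:275,205:345]
P=wpts("top",m,32);d=P-c;r=np.hypot(*d.T);k=(r>92)&(r<145);d=d[k];r=r[k];an=np.degrees(np.arctan2(d[:,1],d[:,0]))
for i in range(6):
    q=np.abs((an-a-60*i+180)%360-180)<12;print(i,q.sum(),np.median(an[q]),an[q].mean())
col=ray("top",px(265,358),148)[:2];end=ray("top",px(238,150),148)[:2];e=end-col
print("col",col,"arm ang",np.degrees(np.arctan2(e[1],e[0])),np.hypot(*e))
P=np.load("armP.npy");d=P-col;r=np.hypot(*d.T);q=d[(r>18)];print("arm mean ang",np.degrees(np.arctan2(q[:,1],q[:,0])).mean(),r.max())
for nm,p,z in(("tall",(421,295),90),("br",(410,465),66),("tl",(138,284),66),("bl",(126,447),66),("emp",(269,537),44)):
    X=ray("top",px(*p),z)[:2]-c;print(nm,X+c,np.hypot(*X),np.degrees(np.arctan2(X[1],X[0])))
sz=lambda x,y:(180+x/4.9-.4,170+y/4.9-.4)
print("side col",ray("side",sz(392,105),148),"armend",ray("side",sz(248,92),148))
print("console top",proj("top",[565,-300,40]))
X=im[195:250,375:435];cv2.imwrite("pics/con.png",cv2.resize(X,None,fx=8,fy=8,interpolation=cv2.INTER_NEAREST))
X=cv2.imread("pics/side0.png")[145:195,305:365];cv2.imwrite("pics/cons.png",cv2.resize(X,None,fx=8,fy=8,interpolation=cv2.INTER_NEAREST))
```

```text
[606.16  53.04] 24.758196522622413
0 109 24.78659894736123 24.775728124431257
1 105 84.7739447953797 84.710388290027
2 110 144.7965449122829 144.7497184097307
3 114 -155.15445979920543 -155.16276484199128
4 107 -95.1560536125046 -95.14542500934348
5 106 -35.18358425312336 -35.21134250880805
col [605.2   52.57] arm ang 6.013481777575701 65.57607295331557
arm mean ang 8.505257777902738 69.15179410716904
tall [629.11   2.97] 55.076370824037845 -65.36968809143143
br [574.88   7.85] 54.9637356342143 -124.69364985034478
tl [637.59  96.88] 53.94482254369621 54.3601986100697
bl [583.29 102.03] 54.068830386902796 115.02214895323546
emp [552.87  55.9 ] 53.37103913354531 176.92816864552012
side col [603.54  50.7  148.  ] armend [663.91  65.06 148.  ]
console top [404.75 223.83]
```

View pics/con.png

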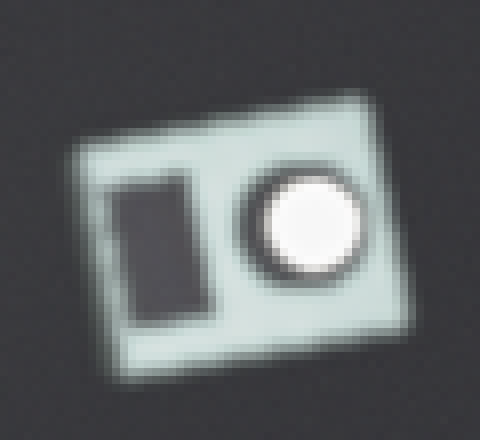

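View pics/cons.png

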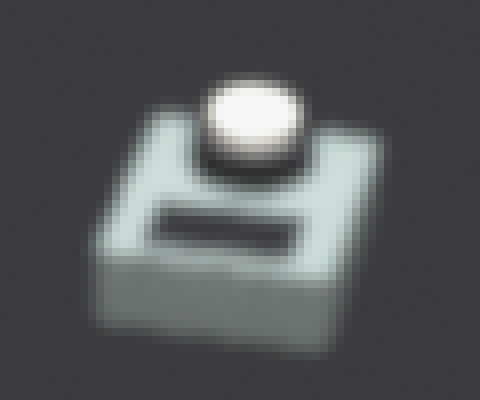

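Run:
```python
from meas import *
from h import *
def tri(a,b):
    A=[];y=[]
    for n,p in(("top",a),("side",b)):
        c=calibration(n);M=np.array(c["K"])@np.c_[c["R"],c["t"]]
        for i in(0,1):
            r=p[i]*M[2]-M[i];A.append(r[:3]);y.append(-r[3])
    return np.linalg.lstsq(np.array(A),np.array(y),rcond=None)[0]
top=cv2.imread("pics/top0.png");side=cv2.imread("pics/side0.png")
def white(im,box,th=235):
    x0,y0,x1,y1=box;g=(im[y0:y1,x0:x1].min(2)>th).astype(np.uint8)
    n,l,s,c=cv2.connectedComponentsWithStats(g);i=1+np.argmax(s[1:,4]);return c[i]+[x0,y0],s[i]
bt,s1=white(top,(400,210,425,235));bs,s2=white(side,(322,148,350,168),225);print(bt,s1,bs,s2)
X=tri(bt,bs);print("button",X);
for z in(38,42,46):print(z,ray("top",bt,z),ray("side",bs,z))
print("side min",side[150:166,328:346].min(2)[::3,::3])
# arm rows in top image: subpixel centre of min-channel above disc level (~205)
for v in range(183,206):
    r=top[v,262:282].min(2) if False else top[v,262:282].min(1).astype(int)
    print(v,r)
```

```text
[413.71 222.54] [ 9  8 10 10 83] [336.27 158.55] [10  8 10  6 49]
button [ 565.91 -321.05   53.26]
38 [ 567.93 -324.78   38.  ] [ 573.63 -350.11   38.  ]
42 [ 567.76 -323.69   42.  ] [ 571.25 -342.64   42.  ]
46 [ 567.59 -322.59   46.  ] [ 568.87 -335.17   46.  ]
side min [[ 59  59  59  57  58  60]
 [ 60  58  59  61  58  59]
 [ 59 108 232 238 169  62]
 [118 196 247 247 247  84]
 [159 109 194 213 167  95]
 [158  47  65  76  58 105]]
183 [160 104 105 145 207 246 251 250 244 238 243 246 247 247 247 245 238 221
 197 195]
184 [196 150 167 216 242 250 249 248 247 243 244 245 245 244 242 238 231 220
 221 240]
185 [221 188 207 234 244 248 248 248 247 240 230 227 221 211 194 183 174 176
 211 240]
186 [234 212 210 224 237 247 248 247 248 237 208 182 162 140 124 117 118 140
 183 222]
187 [240 223 201 200 225 247 248 248 248 241 196 151 128 108  92  89 102 135
 172 196]
188 [242 233 207 185 214 246 248 248 248 245 204 148 131 115  98  92 110 141
 163 180]
189 [241 235 214 187 206 242 248 248 248 247 217 167 143 122 105 101 110 132
 149 159]
190 [230 226 205 191 201 237 248 248 248 248 226 184 15
[... 636 characters left out ...]
135]
198 [142 160 187 202 204 203 229 248 248 248 248 238 193 164 146 121 104 103
 109 136]
199 [149 153 175 197 204 203 225 247 248 247 248 244 216 189 174 150 123 110
 109 132]
200 [154 150 166 193 204 205 225 246 248 247 248 247 228 208 196 177 143 116
 108 122]
201 [151 151 171 195 206 207 222 245 248 247 248 247 234 215 205 191 154 120
 108 112]
202 [142 150 178 201 208 208 218 241 248 247 248 247 236 215 205 191 156 121
 108 112]
203 [133 145 181 204 210 208 214 237 248 247 247 248 243 224 204 183 148 118
 108 111]
204 [136 153 187 206 210 211 218 240 248 247 247 248 248 243 220 174 132 112
 107 109]
205 [160 180 199 208 211 218 236 247 248 247 247 247 248 249 245 209 143 109
 106 107]
```

play_rows(
  targets=[
    {"slide": [-20, -18, 0], "turn": [0, 0, 0], "hand": 0},
    {"slide": [-42, -38, 0], "turn": [0, 0, 0], "hand": 0},
    {"slide": [-42, -38, 0], "turn": [0, 0, 0], "hand": 0},
    {"slide": [-42, -38, 0], "turn": [0, 0, 0], "hand": 0},
    {"slide": [-42, -38, 0], "turn": [0, 0, 0], "hand": 0},
  ],
)

```text
clock: 0.72
eef_pos: [328.9, -364.8, 231.1]
tool_rot: [-3.141, 0.0, -1.193]
force: [1.1, -0.1, 0.4]
width: 0.2
```

play_rows(
  targets=[
    {"slide": [-42, -38, 0], "turn": [0, 0, 0], "hand": 0},
    {"slide": [-42, -38, 0], "turn": [0, 0, 0], "hand": 0},
    {"slide": [-42, -38, 0], "turn": [0, 0, 0], "hand": 0},
    {"slide": [-42, -38, 0], "turn": [0, 0, 0], "hand": 0},
    {"slide": [-42, -38, 0], "turn": [0, 0, 0], "hand": 0},
  ],
)

```text
clock: 1.35
eef_pos: [428.0, -99.7, 231.3]
tool_rot: [-3.141, -0.0, -1.193]
force: [1.2, -0.6, -0.2]
width: -0.0
```

play_rows(
  targets=[
    {"slide": [-42, -38, 0], "turn": [0, 0, 0], "hand": 0},
    {"slide": [-42, -38, 0], "turn": [0, 0, 0], "hand": 0},
    {"slide": [-22, -22, 0], "turn": [0, 0, 0], "hand": 0},
    {"slide": [0, 0, 0], "turn": [0, 0, -10], "hand": 0},
    {"slide": [0, 0, 0], "turn": [0, 0, -10], "hand": 0},
  ],
)

```text
clock: 1.98
eef_pos: [479.3, 33.9, 231.0]
tool_rot: [3.141, 0.0, -0.837]
force: [-0.2, -0.7, 0.0]
width: -0.1
```

play_rows(
  targets=[
    {"slide": [0, 0, 0], "turn": [0, 0, -10], "hand": 0},
    {"slide": [0, 0, 0], "turn": [0, 0, -10], "hand": 0},
    {"slide": [0, 0, 0], "turn": [0, 0, -10], "hand": 0},
    {"slide": [0, 0, 0], "turn": [0, 0, -10], "hand": 0},
    {"slide": [0, 0, 0], "turn": [0, 0, -10], "hand": 0},
  ],
)

```text
clock: 2.6
eef_pos: [479.3, 33.1, 231.1]
tool_rot: [3.142, 0.001, 0.034]
force: [-0.9, -0.2, -0.4]
width: 0.2
```

play_rows(
  targets=[
    {"slide": [0, 0, 0], "turn": [0, 0, -10], "hand": 0},
    {"slide": [0, 0, 0], "turn": [0, 0, -10], "hand": 0},
    {"slide": [0, 0, 0], "turn": [0, 0, -3], "hand": 0},
    {"slide": [0, 0, 0], "turn": [0, 0, 0], "hand": 0},
  ],
)

```text
clock: 3.1
eef_pos: [479.4, 33.0, 231.1]
tool_rot: [-3.141, 0.001, 0.429]
force: [-0.1, 0.0, -0.1]
width: -0.2
```

play_rows(
  targets=[
    {"slide": [0, 0, 40], "turn": [0, 0, 0], "hand": 0},
    {"slide": [0, 0, 50], "turn": [0, 0, 0], "hand": 0},
    {"slide": [0, 0, 50], "turn": [0, 0, 0], "hand": 0},
    {"slide": [0, 0, 40], "turn": [0, 0, 0], "hand": 0},
    {"slide": [0, 0, 20], "turn": [0, 0, 0], "hand": 0},
  ],
)

```text
clock: 3.72
eef_pos: [478.4, 33.1, 29.2]
tool_rot: [-3.141, 0.003, 0.429]
force: [-0.3, -0.0, 0.1]
width: 0.1
```

play_rows(
  targets=[
    {"slide": [0, 0, 10], "turn": [0, 0, 0], "hand": 0},
    {"slide": [0, 0, 0], "turn": [0, 0, 0], "hand": 0},
  ],
)

```text
clock: 3.98
eef_pos: [479.5, 33.3, 21.1]
tool_rot: [3.142, 0.001, 0.43]
force: [-0.1, 0.6, 0.3]
width: 0.1
```

Run:
```python
from h import *
for n in("side","top"):
    p,d=get_image(n);cv2.imwrite(f"pics/{n}1.png",p)
    b=(160,150,350,300) if n=="side" else (205,150,345,275)
    cv2.imwrite(f"pics/{n}1z.png",cv2.resize(p[b[1]:b[3],b[0]:b[2]],None,fx=4,fy=4,interpolation=cv2.INTER_CUBIC))
```

```text
(no output)
```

View pics/side1z.png

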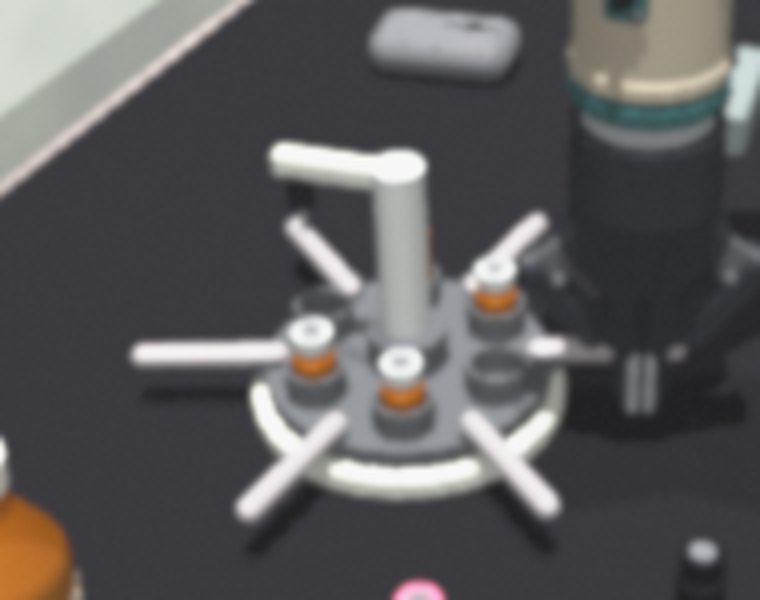

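View pics/top1z.png

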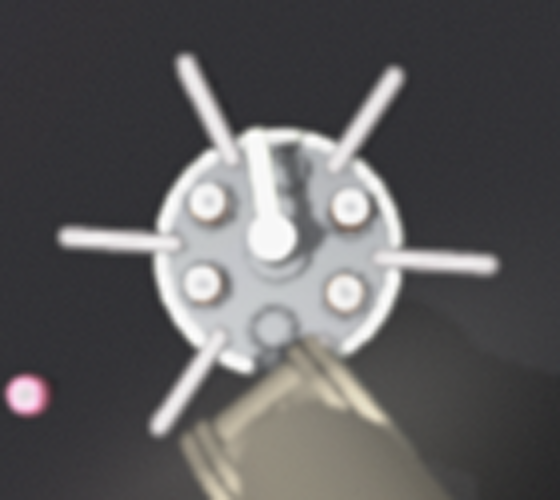

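play_rows(
  targets=[
    {"slide": [-3, 7, 0], "turn": [0, 0, 0], "hand": 0},
    {"slide": [0, 6, 0], "turn": [0, 0, 0], "hand": 0},
    {"slide": [0, 5, 0], "turn": [0, 0, 0], "hand": 0},
    {"slide": [0, 0, 0], "turn": [0, 0, 0], "hand": 0},
  ],
)

```text
clock: 4.58
eef_pos: [484.7, 14.9, 21.5]
tool_rot: [3.141, -0.0, 0.429]
force: [0.2, 0.1, 0.3]
width: -0.1
```

play_rows(
  targets=[
    {"slide": [-0.9, 8.9, 0], "turn": [0, 0, -4], "hand": 0},
    {"slide": [-0.9, 8.9, 0], "turn": [0, 0, -4], "hand": 0},
    {"slide": [-0.9, 8.9, 0], "turn": [0, 0, -4], "hand": 0},
    {"slide": [-0.9, 8.9, 0], "turn": [0, 0, -4], "hand": 0},
    {"slide": [0, 0, 0], "turn": [0, 0, 0], "hand": 0},
  ],
)

```text
clock: 5.2
eef_pos: [499.6, -17.2, 21.2]
tool_rot: [3.142, -0.0, 0.707]
force: [-0.8, 0.3, 0.1]
width: 0.2
```

Run:
```python
from meas import *
p,d=get_image("top");cv2.imwrite("pics/top2.png",p)
cv2.imwrite(f"pics/top2z.png",cv2.resize(p[150:275,205:345],None,fx=4,fy=4,interpolation=cv2.INTER_CUBIC))
s=read_state();print(s["eef_pos"],np.degrees(s["tool_rot"]))
```

```text
[499.3  -16.79  21.26] [-179.99   -0.     40.54]
```

View pics/top2z.png

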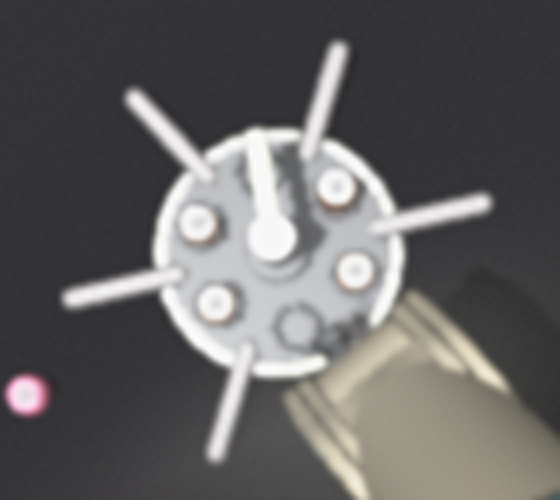

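play_rows(
  targets=[
    {"slide": [-0.9, 8.9, 0], "turn": [0, 0, -4], "hand": 0},
    {"slide": [-0.9, 8.9, 0], "turn": [0, 0, -4], "hand": 0},
    {"slide": [-0.9, 8.9, 0], "turn": [0, 0, -4], "hand": 0},
    {"slide": [-0.9, 8.9, 0], "turn": [0, 0, -4], "hand": 0},
    {"slide": [-0.9, 8.9, 0], "turn": [0, 0, -4], "hand": 0},
  ],
)

```text
clock: 5.88
eef_pos: [529.3, -48.5, 21.3]
tool_rot: [-3.141, -0.0, 1.061]
force: [-0.2, 2.3, -0.4]
width: 0.0
```

play_rows(
  targets=[
    {"slide": [-0.9, 8.9, 0], "turn": [0, 0, -4], "hand": 0},
    {"slide": [-0.9, 8.9, 0], "turn": [0, 0, -4], "hand": 0},
    {"slide": [-0.9, 8.9, 0], "turn": [0, 0, -4], "hand": 0},
    {"slide": [-0.9, 8.9, 0], "turn": [0, 0, -4], "hand": 0},
    {"slide": [0, 0, 0], "turn": [0, 0, 0], "hand": 0},
  ],
)

```text
clock: 6.5
eef_pos: [560.9, -66.4, 21.1]
tool_rot: [-3.141, -0.0, 1.336]
force: [-0.0, 0.5, -0.2]
width: 0.3
```

```bash
cat >> meas.py <<'E'
def rot(im,exp,c=np.array([606.16,53.04]),skip=()):
    g=im.min(2)>120;m=np.zeros(g.shape,bool);m[150:275,205:345]=g[150:275,205:345]
    P=wpts("top",m,32);d=P-c;r=np.hypot(*d.T);k=(r>92)&(r<145);d=d[k];an=np.degrees(np.arctan2(d[:,1],d[:,0]))
    for i in range(6):
        e=(an-exp-60*i+180)%360-180;q=np.abs(e)<10
        print(i,60*i,q.sum(),np.median(e[q]).round(2) if q.sum() else None)
E
python3 - <<'E'
from meas import *
p,d=get_image("top");cv2.imwrite("pics/top3.png",p)
cv2.imwrite(f"pics/top3z.png",cv2.resize(p[150:275,205:345],None,fx=4,fy=4,interpolation=cv2.INTER_CUBIC))
s=read_state();print(s["eef_pos"],np.degrees(s["tool_rot"]))
rot(cv2.imread("pics/top2.png"),40);print();rot(p,76)
E
```

```text
[560.43 -66.34  21.13] [-179.97   -0.     76.55]
0 0 101 1.55
1 60 103 1.66
2 120 102 1.69
3 180 300 0.03
4 240 101 1.74
5 300 100 1.7

0 0 105 1.55
1 60 105 1.62
2 120 111 1.38
3 180 292 -0.04
4 240 104 1.63
5 300 106 1.58
```

View pics/top3z.png

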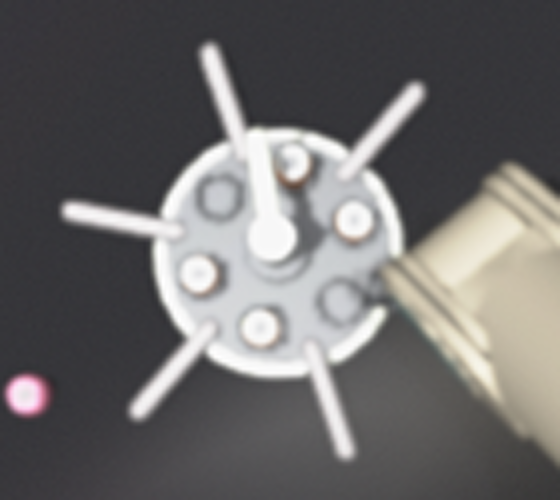

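play_rows(
  targets=[
    {"slide": [-0.9, 8.9, 0], "turn": [0, 0, -4], "hand": 0},
    {"slide": [-0.9, 8.9, 0], "turn": [0, 0, -4], "hand": 0},
    {"slide": [-0.9, 8.9, 0], "turn": [0, 0, -4], "hand": 0},
    {"slide": [-0.9, 8.9, 0], "turn": [0, 0, -4], "hand": 0},
    {"slide": [0, 0, 0], "turn": [0, 0, 0], "hand": 0},
  ],
)

```text
clock: 7.18
eef_pos: [595.4, -74.4, 21.2]
tool_rot: [-3.141, -0.0, 1.615]
force: [-0.1, 0.1, -0.3]
width: 0.2
```

Run:
```python
from meas import *
p,d=get_image("top");cv2.imwrite("pics/top4.png",p)
q,d=get_image("side");cv2.imwrite("pics/side4.png",q)
cv2.imwrite(f"pics/top4z.png",cv2.resize(p[165:240,240:310],None,fx=8,fy=8,interpolation=cv2.INTER_CUBIC))
cv2.imwrite(f"pics/side4z.png",cv2.resize(q[175:260,210:290],None,fx=7,fy=7,interpolation=cv2.INTER_CUBIC))
s=read_state();print(s["eef_pos"],np.degrees(s["tool_rot"]))
rot(p,93)
```

```text
[594.92 -74.54  21.21] [-179.96    0.01   92.57]
0 0 105 0.3
1 60 105 0.51
2 120 109 0.45
3 180 249 1.26
4 240 101 0.53
5 300 104 0.49
```

View pics/top4z.png

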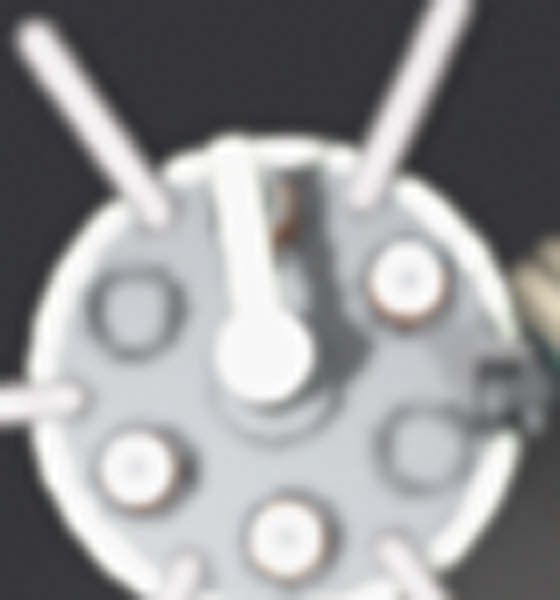

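View pics/side4z.png

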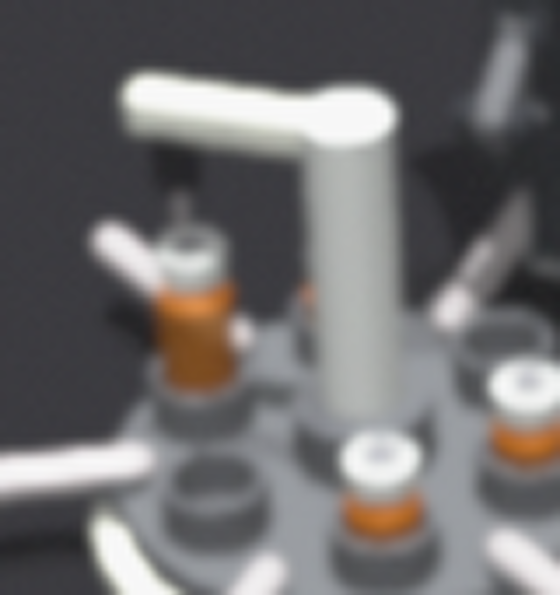

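Run:
```python
from meas import *
c=np.array([606.16,53.04])
def P(a,z,r=55):return (proj("side",[c[0]+r*np.cos(np.radians(a)),c[1]+r*np.sin(np.radians(a)),z])-[210,175]+.5-.07)*7
print("vial pred",P(3.5,90),"col top",P(0,148,0),"armend", [P(a,148,62) for a in(3,7,11)])
for a in(2,4,6,8,10,12):print(a,[P(a,z).round(1).tolist() for z in(120,105,100)],"vial",P(a,90).round(1))
q=cv2.imread("pics/side4.png")
print(q[194:214,228:246].min(2))
```

```text
vial pred [182.37 248.64] col top [338.47 117.22] armend [array([147.29,  79.76]), array([141.01,  86.88]), array([135.63,  94.2 ])]
2 [[177.1, 162.8], [180.8, 204.9], [182.1, 218.7]] vial [184.5 246.2]
4 [[174.2, 166.0], [178.0, 208.1], [179.2, 222.0]] vial [181.7 249.5]
6 [[171.5, 169.3], [175.3, 211.4], [176.6, 225.3]] vial [179.  252.8]
8 [[169.0, 172.6], [172.8, 214.7], [174.1, 228.6]] vial [176.6 256.2]
10 [[166.7, 175.9], [170.6, 218.1], [171.8, 232.0]] vial [174.3 259.6]
12 [[164.6, 179.3], [168.5, 221.5], [169.8, 235.4]] vial [172.3 263. ]
[[ 84  97 102 104 103 108 116 124 133 139 144 150 154 157 159 164 168 170]
 [ 65  69  70  68  66  69  74  82  91  99 109 119 126 129 134 139 144 148]
 [ 59  61  59  53  45  44  46  49  54  62  73  83  91  94  98 101 109 114]
 [ 58  60  57  50  43  39  39  40  40  44  52  60  65  66  69  71  75  81]
 [ 60  59  58  52  43  39  38  38  37  39  48  56  60  60  60  62  61  63]
 [ 59  58  56  52  43  39  39  38  38  39  47  55  59  60  59  60  59  61]
 [ 59  59  57  53  46  42  39  40  39  40  47  56  58  59  60  59  58  60]
 [ 59  58  59  54  5
[... 255 characters left out ...]
 59  60  60  59  58  58]
 [ 60  59  59  59  60  66  80  94  93  77  64  61  61  59  59  58  58  60]
 [ 76  63  59  60  61  68  83  98  99  89  80  74  69  62  59  60  59  60]
 [117  85  67  61  70  84  99 111 115 111 108 104  92  76  65  60  59  59]
 [175 131  92  76  88 109 122 124 122 120 125 126 119 100  77  63  60  59]
 [220 186 141 113 120 140 140 126 115 116 124 137 139 123  94  68  59  59]
 [234 223 195 166 165 176 165 145 132 135 147 156 153 134 101  71  60  60]
 [234 234 226 213 205 211 204 192 184 188 196 192 172 140 101  71  61  59]
 [224 232 233 227 218 215 217 217 216 219 219 208 180 140  99  71  60  59]
 [197 220 228 227 216 199 199 207 212 213 206 188 164 133  96  69  61  60]]
```

```bash
python3 - <<'E'
from meas import *
# homography both images -> metric plane z=148, upsampled; view arm rectified
S=6
for n,f in(("top","top0"),("side","side4")):
    im=cv2.imread(f"pics/{f}.png");W=np.float32([[580,20],[690,20],[690,100],[580,100]])
    src=np.float32([proj(n,[x,y,148]) for x,y in W])
    dst=np.float32([[(100-y)*S,(690-x)*S] for x,y in W])
    H=cv2.getPerspectiveTransform(src,dst);o=cv2.warpPerspective(im,H,(80*S,110*S),flags=cv2.INTER_CUBIC)
    cv2.imwrite(f"pics/r_{n}.png",o[:600])
    g=o.min(2).astype(float)
    for x in range(620,672,4):
        r=g[(690-x)*S];k=np.nonzero(r>228)[0]
        print(n,x,[round(100-k.min()/S,1),round(100-k.max()/S,1)] if len(k) else None)
E
python3 - <<'E'
import cv2,numpy as np
a=cv2.imread("pics/r_top.png");b=cv2.imread("pics/r_side.png")
cv2.imwrite("pics/r.png",cv2.resize(np.hstack([a,b]),(800,500)))
E
```

```text
top 620 [np.float64(95.2), np.float64(46.3)]
top 624 [np.float64(100.0), np.float64(48.0)]
top 628 [np.float64(100.0), np.float64(48.7)]
top 632 [np.float64(100.0), np.float64(50.2)]
top 636 [np.float64(100.0), np.float64(50.8)]
top 640 [np.float64(94.7), np.float64(50.8)]
top 644 [np.float64(100.0), np.float64(51.0)]
top 648 [np.float64(100.0), np.float64(51.8)]
top 652 [np.float64(100.0), np.float64(53.0)]
top 656 [np.float64(95.7), np.float64(53.7)]
top 660 [np.float64(90.3), np.float64(20.2)]
top 664 [np.float64(84.0), np.float64(20.2)]
top 668 [np.float64(85.3), np.float64(23.7)]
side 620 [np.float64(64.0), np.float64(49.0)]
side 624 [np.float64(64.5), np.float64(50.5)]
side 628 [np.float64(65.2), np.float64(51.3)]
side 632 [np.float64(65.8), np.float64(51.0)]
side 636 [np.float64(66.3), np.float64(51.5)]
side 640 [np.float64(66.7), np.float64(52.7)]
side 644 [np.float64(67.5), np.float64(53.0)]
side 648 [np.float64(68.2), np.float64(53.0)]
side 652 [np.float64(68.5), np.float64(53.7)]
side 656 [np.float64(69.0), np.float64(55.0)]
side 660 [np.float64(69.5), np.float64(55.0)]
side 664 [np.float64(69.3), np.float64(55.2)]
side 668 [np.float64(66.3), np.float64(56.3)]
```

View pics/r.png

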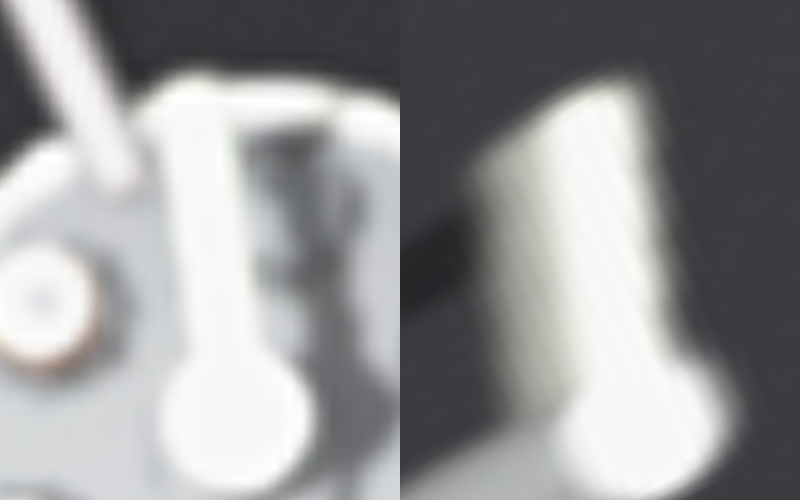

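play_rows(
  targets=[
    {"slide": [-0.5, 5, 0], "turn": [0, 0, -2.2], "hand": 0},
    {"slide": [-0.5, 5, 0], "turn": [0, 0, -2.2], "hand": 0},
    {"slide": [0, 0, 0], "turn": [0, 0, 0], "hand": 0},
    {"slide": [0, 0, 0], "turn": [0, 0, 0], "hand": 0},
  ],
)

```text
clock: 7.78
eef_pos: [605.2, -75.1, 21.3]
tool_rot: [-3.141, 0.0, 1.693]
force: [-0.6, -0.2, -0.0]
width: -0.0
```

play_rows(
  targets=[
    {"slide": [0, -8, 0], "turn": [0, 0, 0], "hand": 0},
    {"slide": [0, -12, 0], "turn": [0, 0, 0], "hand": 0},
    {"slide": [0, 0, 0], "turn": [0, 0, 0], "hand": 0},
  ],
)

```text
clock: 8.15
eef_pos: [584.1, -78.2, 21.2]
tool_rot: [-3.14, 0.001, 1.694]
force: [-0.2, -0.1, -0.5]
width: -0.1
```

Run:
```python
from meas import *
p,d=get_image("top");cv2.imwrite("pics/top5.png",p)
q,d=get_image("side");cv2.imwrite("pics/side5.png",q)
cv2.imwrite(f"pics/top5z.png",cv2.resize(p[165:240,240:310],None,fx=8,fy=8,interpolation=cv2.INTER_CUBIC))
cv2.imwrite(f"pics/side5z.png",cv2.resize(q[190:240,215:260],None,fx=12,fy=12,interpolation=cv2.INTER_CUBIC))
s=read_state();print(s["eef_pos"],np.degrees(s["tool_rot"]))
rot(p,98)
```

```text
[585.74 -77.77  21.5 ] [179.98   0.01  97.04]
0 0 107 -0.45
1 60 106 -0.35
2 120 110 -0.32
3 180 255 -0.74
4 240 102 -0.31
5 300 100 -0.47
```

View pics/top5z.png

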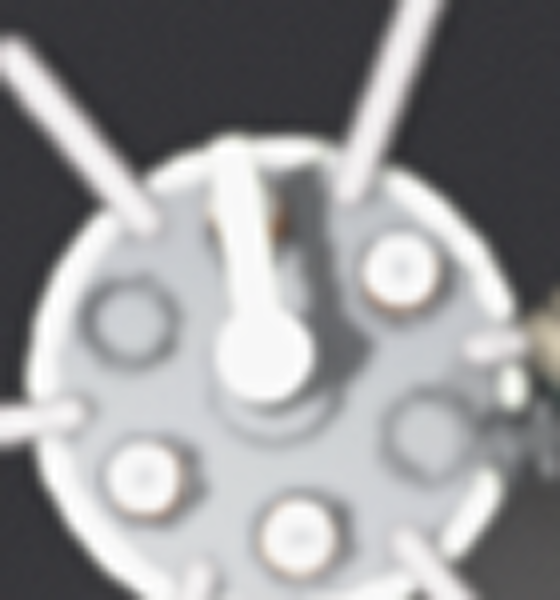

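View pics/side5z.png

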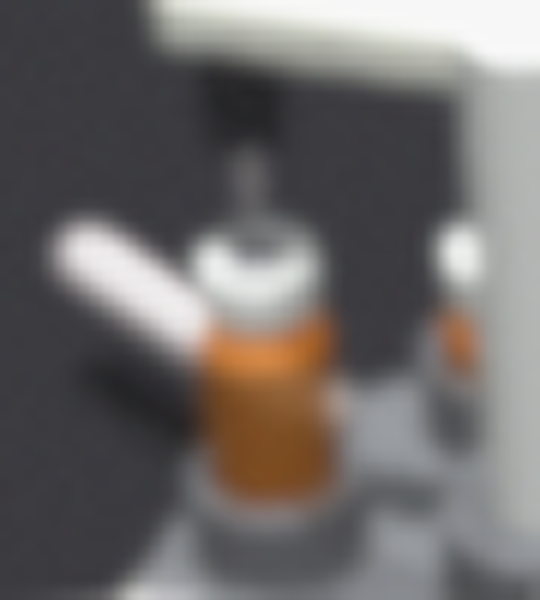

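Run:
```python
from meas import *
c=np.array([606.16,53.04])
def P(a,z,r=55):return (proj("top",[c[0]+r*np.cos(np.radians(a)),c[1]+r*np.sin(np.radians(a)),z])-[240,165]+.5)*8
for a in(6,7,7.6,8,9):print(a,"arm@55",P(a,148),"col",P(a,148,0),"vial shoulder z80",P(a,82),P(a,90))
p=cv2.imread("pics/top5.png").astype(int)
for v in(190,191,192,193): print(v,[(p[v,u,2]-p[v,u,0]) for u in range(262,280)], p[v,262:280].min(1))
```

```text
6 arm@55 [240.82 180.4 ] col [263.43 354.96] vial shoulder z80 [248.74 205.85] [247.83 202.91]
7 arm@55 [237.76 180.83] col [263.43 354.96] vial shoulder z80 [245.86 206.25] [244.92 203.32]
7.6 arm@55 [235.94 181.11] col [263.43 354.96] vial shoulder z80 [244.13 206.52] [243.18 203.59]
8 arm@55 [234.72 181.31] col [263.43 354.96] vial shoulder z80 [242.98 206.71] [242.03 203.78]
9 arm@55 [231.68 181.85] col [263.43 354.96] vial shoulder z80 [240.11 207.21] [239.14 204.28]
190 [np.int64(-7), np.int64(-7), np.int64(-5), np.int64(2), np.int64(6), np.int64(2), np.int64(0), np.int64(-1), np.int64(0), np.int64(1), np.int64(3), np.int64(6), np.int64(15), np.int64(14), np.int64(2), np.int64(-4), np.int64(-6), np.int64(-5)] [196 195 193 198 217 242 248 247 248 247 225 177 132  96  92  97 100 103]
191 [np.int64(-6), np.int64(-7), np.int64(-6), np.int64(5), np.int64(13), np.int64(4), np.int64(0), np.int64(0), np.int64(0), np.int64(0), np.int64(4), np.int64(9), np.int64(21), np.int64(22), np.int64(4), np.int64(-3), np.int64(-5), np.int64(-5)] [197 197 194 194 208 239 248 248 248 248 229 178 127  88  89  97 100 104]
192 [np.int64(-6), np.int64(-6), np.int64(-5), np.int64(3), np.int64(19), np.int64(8), np.int64(0), np.int64(0), np.int64(0), np.int64(0), np.int64(5), np.int64(19), np.int64(33), np.int64(30), np.int64(7), np.int64(-4), np.int64(-4), np.int64(-5)] [196 198 194 184 179 225 248 248 248 248 234 171 109  76  84  94 100 104]
193 [np.int64(-7), np.int64(-7), np.int64(-6), np.int64(-3), np.int64(11), np.int64(15), np.int64(1), np.int64(0), np.int64(0), np.int64(-1), np.int64(5), np.int64(30), np.int64(42), np.int64(30), np.int64(6), np.int64(-3), np.int64(-5), np.int64(-5)] [196 197 192 172 153 201 247 248 248 248 239 167  94  69  81  94 100 104]
```

Run:
```python
from meas import *
W=cloud("top",np.load("top0.npy"));print(W[219:227,410:418].reshape(-1,3).mean(0),W[219:227,410:418,2].round(0)[::2])
W=cloud("side",np.load("side0.npy"));print(W[156:161,333:340,2].round(0),W[157:161,334:339].reshape(-1,3).mean(0))
```

```text
[ 567.36 -319.77   54.24] [[56. 50. 55. 56. 50. 53. 54. 53.]
 [56. 52. 56. 54. 56. 54. 56. 53.]
 [53. 55. 58. 52. 51. 51. 56. 54.]
 [54. 55. 59. 52. 57. 54. 55. 55.]]
[[ 1. -1. -1. -0.  1.  1.  0.]
 [-1. 53. 55. 54. 55. 54. 54.]
 [55. 55. 54. 55. 55. 54. 55.]
 [53. 54. 52. 54. 56. 53. 53.]
 [52. 54. 54. 54. 54. 54. 55.]] [ 564.76 -319.92   54.19]
```

play_rows(
  targets=[
    {"slide": [0, 0, -30], "turn": [0, 0, 0], "hand": 0},
    {"slide": [0, 0, -50], "turn": [0, 0, 0], "hand": 0},
    {"slide": [0, 0, -50], "turn": [0, 0, 0], "hand": 0},
    {"slide": [0, 0, 0], "turn": [0, 0, 0], "hand": 0},
  ],
)

```text
clock: 8.75
eef_pos: [588.9, -77.0, 155.5]
tool_rot: [3.133, 0.001, 1.693]
force: [-0.2, -0.3, -0.4]
width: -0.1
```

play_rows(
  targets=[
    {"slide": [-40, -8, 0], "turn": [0, 0, 0], "hand": 0},
    {"slide": [-55, -11, 0], "turn": [0, 0, 0], "hand": 0},
    {"slide": [-55, -11, 0], "turn": [0, 0, 0], "hand": 0},
    {"slide": [-55, -11, 0], "turn": [0, 0, 0], "hand": 0},
    {"slide": [-34, -8, 0], "turn": [0, 0, 0], "hand": 0},
  ],
)

```text
clock: 9.38
eef_pos: [565.0, -324.8, 149.8]
tool_rot: [-3.14, 0.001, 1.69]
force: [-0.3, -0.0, -0.1]
width: 0.1
```

play_rows(
  targets=[
    {"slide": [0, 0, 0], "turn": [0, 0, 0], "hand": 0},
    {"slide": [0, 0, 0], "turn": [0, 0, 0], "hand": 0},
  ],
)

```text
clock: 9.62
eef_pos: [566.4, -319.6, 150.6]
tool_rot: [-3.141, -0.002, 1.695]
force: [0.5, 0.9, 0.7]
width: 0.1
```

Run:
```python
from meas import *
s=read_state();d=np.array([566.5,-320.3])-s["eef_pos"][:2];a=s["tool_rot"][2];print(s["eef_pos"],s["tool_rot"],s["qpos"].round(2),"tool d",d[0]*np.cos(a)+d[1]*np.sin(a),d[0]*np.sin(a)-d[1]*np.cos(a))
p,d=get_image("top");rot(p,98)
```

```text
[ 566.38 -319.65  150.6 ] [-3.14 -0.    1.69] [ 0.93  0.85 -0.83  1.58  0.7   1.04  1.59] tool d -0.6613643746825479 0.03390193115036749
0 0 109 -0.45
1 60 111 -0.3
2 120 113 -0.42
3 180 109 -0.18
4 240 106 -0.31
5 300 102 -0.4
```

play_rows(
  targets=[
    {"slide": [0, 0, 30], "turn": [0, 0, 0], "hand": 0},
    {"slide": [0, 0, 35], "turn": [0, 0, 0], "hand": 0},
    {"slide": [0, 0, 22], "turn": [0, 0, 0], "hand": 0},
    {"slide": [0, 0, 0], "turn": [0, 0, 0], "hand": 0},
    {"slide": [0, 0, 0], "turn": [0, 0, 0], "hand": 0},
  ],
)

```text
clock: 10.3
eef_pos: [567.6, -320.4, 65.5]
tool_rot: [3.14, 0.0, 1.694]
force: [-0.7, -0.8, 0.5]
width: -0.0
```

play_rows(
  targets=[
    {"slide": [0, 0, 4], "turn": [0, 0, 0], "hand": 0},
    {"slide": [0, 0, 3], "turn": [0, 0, 0], "hand": 0},
    {"slide": [0, 0, 3], "turn": [0, 0, 0], "hand": 0},
    {"slide": [0, 0, 0], "turn": [0, 0, 0], "hand": 0},
  ],
)

```text
clock: 10.8
eef_pos: [566.5, -320.9, 54.3]
tool_rot: [3.142, 0.0, 1.694]
force: [0.3, -0.6, -0.3]
width: -0.1
```

play_rows(
  targets=[
    {"slide": [0, 0, 1.5], "turn": [0, 0, 0], "hand": 0},
    {"slide": [0, 0, 1.5], "turn": [0, 0, 0], "hand": 0},
    {"slide": [0, 0, 0], "turn": [0, 0, 0], "hand": 0},
  ],
)

```text
clock: 11.18
eef_pos: [566.5, -321.0, 51.5]
tool_rot: [3.142, 0.0, 1.694]
force: [-1.4, -1.6, 2.1]
width: 0.1
```

play_rows(
  targets=[
    {"slide": [0, 0, 1.5], "turn": [0, 0, 0], "hand": 0},
    {"slide": [0, 0, 1.5], "turn": [0, 0, 0], "hand": 0},
    {"slide": [0, 0, 0], "turn": [0, 0, 0], "hand": 0},
  ],
)

```text
clock: 11.55
eef_pos: [566.5, -321.0, 48.4]
tool_rot: [3.141, 0.0, 1.694]
force: [-1.0, 0.0, 5.6]
width: -0.0
```

play_rows(
  targets=[
    {"slide": [0, 0, 1.5], "turn": [0, 0, 0], "hand": 0},
    {"slide": [0, 0, 0], "turn": [0, 0, 0], "hand": 0},
    {"slide": [0, 0, 0], "turn": [0, 0, 0], "hand": 0},
  ],
)

```text
clock: 11.92
eef_pos: [566.6, -320.9, 48.1]
tool_rot: [3.142, 0.001, 1.694]
force: [-3.8, 0.5, 12.1]
width: 0.1
```

Force rises to 12 N while z barely moves (48.4 → 48.1), so the button is at its stop. Releasing.

play_rows(
  targets=[
    {"slide": [0, 0, -10], "turn": [0, 0, 0], "hand": 0},
    {"slide": [0, 0, -40], "turn": [0, 0, 0], "hand": 0},
    {"slide": [0, 0, -50], "turn": [0, 0, 0], "hand": 0},
    {"slide": [0, 0, -40], "turn": [0, 0, 0], "hand": 0},
    {"slide": [0, 0, 0], "turn": [0, 0, 0], "hand": 0},
  ],
)

```text
clock: 12.55
eef_pos: [568.6, -320.9, 190.3]
tool_rot: [3.136, 0.003, 1.694]
force: [-0.3, -0.5, 1.1]
width: -0.1
```

play_rows(
  targets=[
    {"slide": [-40, 0, 0], "turn": [0, 0, 0], "hand": 0},
    {"slide": [-40, 0, 0], "turn": [0, 0, 0], "hand": 0},
    {"slide": [-30, 0, 0], "turn": [0, 0, 0], "hand": 0},
    {"slide": [0, 0, 0], "turn": [0, 0, 0], "hand": 0},
    {"slide": [0, 0, 0], "turn": [0, 0, 0], "hand": 0},
  ],
)

```text
clock: 13.18
eef_pos: [579.7, -428.4, 185.6]
tool_rot: [-3.141, -0.002, 1.695]
force: [0.1, -0.4, -0.0]
width: 0.1
```

Run:
```python
from meas import *
p,d=get_image("top");cv2.imwrite("pics/top6.png",p)
q,d2=get_image("side");cv2.imwrite("pics/side6.png",q)
rot(p,98)
W=cloud("side",d2);print("button z",np.median(W[157:161,334:339,2]));s=read_state();print(s["clock"],s["eef_pos"],s["force"])
a=cv2.resize(q[150:290,190:360],None,fx=4,fy=4,interpolation=cv2.INTER_CUBIC);cv2.imwrite("pics/s6z.png",a)
```

```text
0 0 108 -0.48
1 60 110 -0.27
2 120 113 -0.42
3 180 109 -0.18
4 240 105 -0.36
5 300 102 -0.4
button z 54.75977236115205
13.275 [ 580.12 -428.09  186.43] [ 0.33 -0.21  0.35]
```

View pics/s6z.png

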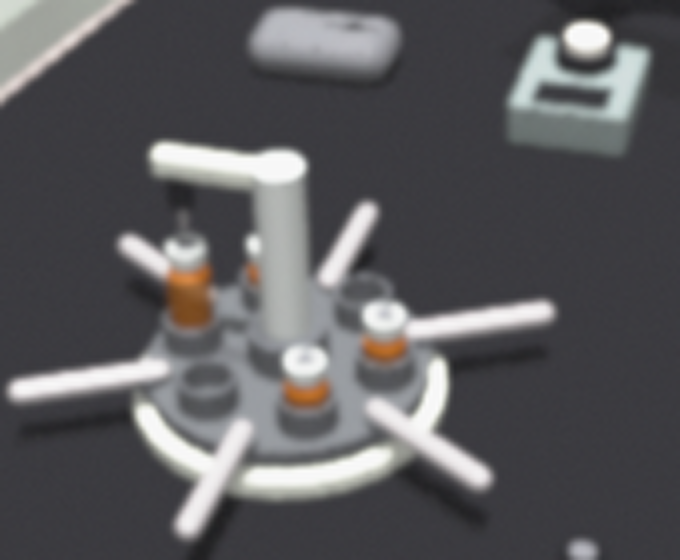

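The side view shows the tall vial at (188,250) directly under the needle at (182,220). All vials are seated, the button at (587,38) is up, and the arm is clear.

```bash
python3 -c "
from cell import *
print(finish_job())"
```

```text
the job is handed in; nothing more can be done
None
```

I turned the carousel about 73° counter-clockwise by pushing one spoke with the closed fingertips. Then I backed off, pressed the start button to its stop, released it and moved the arm clear. The job was handed in at about 13.3 s, and no verdict was reported.

Last checks:
- **Vial position:** by the spoke fit the tall vial stands at about 7.6°. My estimates of the needle direction mostly fell between 6.5° and 8.6°, which leaves about 1 mm of offset against the 7 mm limit. Rougher side-view estimates ran to 10–12°, which would be 2–4 mm, still inside the limit. The final side view shows the vial under the needle.
- **Carousel:** the spoke angles did not change between backing off and handing in, so pressing the button did not disturb it.
- **Button press:** the force rose from 5.6 to 12 N while the fingertip moved only from 48.4 to 48.1 mm height, so the button was at its stop.
- **Button release:** the button top reads about 54.8 mm, back to its starting height of about 54 mm.
- **Other objects:** the three short vials look seated, and the force on the tool is about zero. I never moved the arm near the bottle, beaker or mouse, but I did not measure their positions again at the end.

One hitch: a first measuring script failed from calling the calibration too often. It did not move the arm.

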